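# Set the photometer's attenuator to its third click and take a reading

### The job

Set the attenuator on the bench photometer: with a fingertip, push the upright black paddle along its slot, away from the end where it is parked, feel it click into the first, the second and the third notch, and stop with it resting in the third, never letting it run past that one. Then press the round button on the same box fully down to take the reading, and let it come up again. Only push: do not pinch the paddle, and leave the beaker, the flask and the vial beside the box where they stand.

Things in the scene. Friction and masses are not known exactly. Their poses are not given: they have to be found in the camera images.
- photometer: grey instrument box, fixed to the worktop, 130 x 240 x 56 mm (its x, y, z); origin under the centre of its underside, on the worktop; z up. Its flat top is 56 mm above the worktop. The slot of the paddle runs along the box's own y axis at x = +20 mm; the button is at x = -38, y = +80 mm. A short round light port, 17 mm in radius, stands 12 mm out of its +y end
- paddle (a joint): travel of the paddle along the box's +y axis (m): 0 at the parked (-y) end, 0.118 at the far end. It starts in a free stretch, 0 to 0.025 (0.5 N of friction); then five sprung notches, at 0.043, 0.061, 0.079 (the third), 0.097, 0.115, with humps at 0.034, 0.052, 0.070, 0.088, 0.106 before them
- paddle_top (a point): centre of the top edge of the paddle, 46 mm above the top of the box. The paddle is a black upright plate of plastic, 40 mm wide across the slot, 16 mm thick along it, its faces (6 to 46 mm above the box's top) square to the slot. Push on its -y face; pressing both faces at once is pinching
- button (a joint): how far the button is pressed, in m: 0 up, 0.006 fully down (about 4 N); it springs back
- button_top (a point): centre of the top of the round white push button, 24 mm across, in a black collar; 22 mm above the top of the box when up
- beaker_100: bystander, small clear beaker, 60 x 54 x 70 mm, standing loose near the parked end of the box; origin at the centre of its underside
- erlenmeyer: bystander, conical flask with a red-brown stopper, 75 mm across and 114 mm high, standing loose near the far end of the box; origin at the centre of its underside
- vial_1: bystander, brown vial with a black cap, 25 mm across and 60 mm high, standing loose beside the box on the robot's side; origin at the centre of its underside
- paddle_foot (a point): point in the slot under the middle of the paddle, level with the box's top; it moves with the paddle. Climbing a hump takes 4 to 6 N; past its top the paddle springs ahead by itself, leaves a slow fingertip behind and settles in the next notch, and the force on the tip drops to nearly nothing: the click

How it is judged:
By the outcome, as a careful person would: the job done as asked, in the order asked, and still so for the second after the job is handed in, with the robot touching nothing.
It also fails if it takes over 72 s, if anything falls off the work surface, if the arm or the gripper's body presses on something with over 40 N, if the wrist force passes 120 N, or if a joint passes its speed limit or range.

### The arm

A 6-joint arm with a two-finger parallel gripper is mounted at the origin on a cart in front of the work surface, level with it; the furniture and walls round the work are solid. World frame = base frame: x ahead of the robot, y to its left, z up, the work surface at z = 0. Lengths are in mm, angles in degrees, forces in N, time in s.
With the tool pointing down it reaches from about 350 to 850 mm from the base axis. Payload 8.1 kg.
Tool frame: the origin (TCP) lies midway between the tips of the shut fingers; the grasp point (between the pads) lies 19 mm behind it (hold_point_z is the distance from the TCP to the grasp point, in mm); z points along the fingers, y is the direction in which the jaws open and shut (so a half turn about z gives the same grasp; the last joint's range is limited). The gripper opens to 85 mm and grips with 20 to 120 N. Pads are 22 mm wide; open, the fingers measure 114 mm over their backs; the gripper's body (76 mm by 85 mm) begins 54 mm behind the grasp point. The pads swing forward as they close: fully open they stand 13 mm farther back than shut.
Start: joints at [-80.925, 7.471, 85.268, -0, 87.261, -4.893], TCP at [144.855, -582.256, 196.792] pointing down, gripper open.
Joint ranges: [-169.43, 169.43], [-51.17, 129.36], [1.28, 143.12], [-76.62, 256.62], [0, 156.53], [-152.29, 152.29]. Speed limits (degrees/s): [136.94, 136.94, 159.86, 180, 180, 180].

### API

Orientations are given as [roll, pitch, yaw] about the fixed x, y, z axes, in that order (R = Rz(yaw) Ry(pitch) Rx(roll)).
In Python, from bench import sense, snapshot, camera_params, hand_in, hold_point_z gives the robot as it stands.
- The arm moves only by the tool servo_tool, never from a script. Its argument "motion" is a list of rows, each a list of 7 numbers: the finger opening in mm, from 0 to 85.4, then the shift along the tool's x, y, z in mm, then the turn, a rotation vector about the tool's x, y, z in rad. A call has 1 to 10 rows; each row shifts and turns the pose as measured when the row begins, along the tool's axes as they then stand; what a row does not reach is not made up. A row lasts 1/10 s, in which the tool goes at most 50 mm and 8.59 degrees, less where a joint would pass 70% of its speed; a pose out of reach is approached as far as the arm can. A call with a gripper value outside its range is refused whole. The fingers move at their own pace and stop on an object; "force" is the grip in N (left out, the last holds). Time passes only in rows, so rows that do not move let the fingers close. It gives the time, the measured TCP pose, the force and the opening at its end, in the units of the state.
- sense(): the state, without advancing time (a new reading comes with each control period).
- snapshot(name): name is "scene" or "top" or "wrist"; returns the picture (384x512x3 uint8, blue, green, red); there is no depth.
- camera_params(name): a dict with "fx", "fy", "cx", "cy" (pixels), "D" ([k1, k2, p1, p2, k3] as OpenCV has them; the pictures are not rectified), "R" (3x3) and "t" (3): a world point X has camera coordinates R X + t; the wrist camera has in their place "tool_from_camera" (4x4, takes a point from camera to tool coordinates, whose origin is the TCP and whose axes are the flange's). Camera axes: x right, y down, z forward; pixel columns grow to the right and rows downward; lengths in mm; the calibration is good to about 2 mm. A picture is of the moment at which its call begins: read the wrist's pose just before it. camera_params takes no time and is no camera call.
- hand_in(): hands the job in, once; it reports no verdict.
The state is a dict: "time": time; "joint_pos": joint angles; "qd": joint speeds; "joint_efforts": joint torques, N m; "tool_pos": TCP position; "tcp_rot": TCP orientation; "ft_force": force on the tool from outside, world axes, zero at the start; "wrist_torque": the same for the moment, N m; "finger_gap": finger opening in mm.
Only numpy, scipy, OpenCV 4.12 (cv2) and the standard library are available. Lean on these libraries where they do the work, as an engineer would, in place of code of your own. Each camera call takes 0.05 s, during which the arm holds its last target. There are 200 camera calls.

## Working session

There is one attempt and no reset: what is moved stays moved. The work goes in short steps, Python scripts to look and compute and a tool call to move; the robot and the scene stay as the last step left them, time stands still between calls to the robot, and variables do not carry over. Pictures are saved under pics/ and viewed, about 8 in all and at most 12, crops included, and the job is handed in when it is done.

Besides the shell and the picture viewer there is one more tool, called after ">>>" in YAML: its name, and indented under it one key for each argument. servo_tool: Moves the arm, as the interface text tells. Its arguments: {"type":"object","properties":{"motion":{"type":"array"},"force":{"type":"number"}},"required":["motion"]}

```bash
mkdir -p pics
python3 - <<'E'
from bench import *
import cv2
s=sense();print(s)
for n in("scene","top"):
    cv2.imwrite(f"pics/{n}0.png",snapshot(n));p=camera_params(n);print({k:(v if not hasattr(v,'tolist') else v.tolist()) for k,v in p.items()})
print(camera_params("wrist"),hold_point_z)
a=cv2.imread("pics/scene0.png");b=cv2.imread("pics/top0.png")
E
```

```text
{'time': 0.0, 'joint_pos': array([-8.09267323e+01,  7.51454380e+00,  8.53303573e+01, -1.19380570e-03,
        8.72621337e+01, -4.89161216e+00]), 'qd': array([ 0.00879475,  0.01621115,  0.03001214,  0.00413387, -0.06200006,
        0.02411611]), 'joint_efforts': array([-1.89222468e-03, -5.69397640e+01, -5.00560856e+01, -6.59798970e-04,
        1.45483497e-02,  3.34368258e-05]), 'tool_pos': array([ 144.72561216, -581.63969577,  195.74005302]), 'tcp_rot': array([-1.79893253e+02, -7.93897422e-03,  1.39649306e+01]), 'ft_force': array([-0.46677626, -0.16126844, -0.10624794]), 'wrist_torque': array([ 0.05532445,  0.00679219, -0.00698645]), 'finger_gap': 85.68263751000676}
{'fx': 388.53155378320173, 'fy': 388.53155378320173, 'cx': 255.77788446118805, 'cy': 191.7585605774912, 'D': [0.039578946251239346, 0.0, 0.0, 0.0, 0.0], 'R': [[-0.6875844612797184, -0.7257611885634092, 0.02232276375602285], [-0.45373801531727753, 0.4054625398886171, -0.7935502140400503], [0.566876902036604, -0.5557614829421872, -0.6080951833514908]], 't': [397.7648326142102, 282.53385835965787, 625.3135105647489]}
{'fx': 3
[... 278 characters left out ...]
05372], [0.15385974517082468, -0.015754702166311703, -0.9879670886095443]], 't': [63.79436529408496, 555.9172541561852, 1023.6595479153489]}
{'fx': 308.882373018329, 'fy': 308.882373018329, 'cx': 254.13105727452168, 'cy': 196.6307881600961, 'D': array([-0.00822517,  0.        ,  0.        ,  0.        ,  0.        ]), 'tool_from_camera': array([[ 1.13184218e-04, -9.44335486e-01, -3.28984008e-01,
         8.51257291e+01],
       [ 9.99998938e-01,  5.84981398e-04, -1.33512446e-03,
         9.77361932e-02],
       [ 1.45325493e-03, -3.28983508e-01,  9.44334549e-01,
        -1.77744223e+02],
       [ 0.00000000e+00,  0.00000000e+00,  0.00000000e+00,
         1.00000000e+00]])} 18.700000000000003
```

View pics/scene0.png

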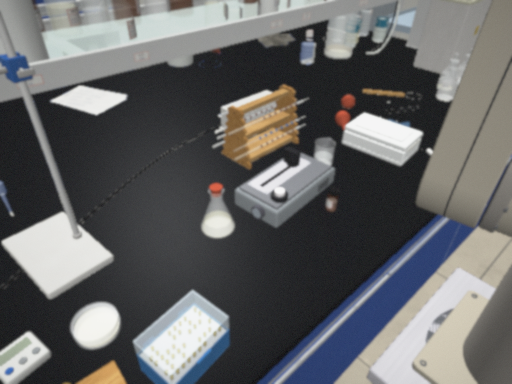

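View pics/top0.png

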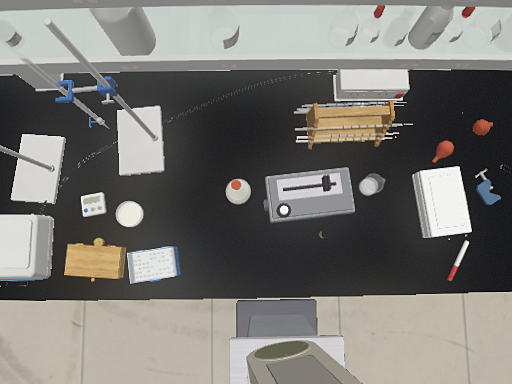

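The scene view shows the box in the middle with the paddle at its right end, the beaker just beyond it, the flask at (217,215) and the vial at (331,203). In the top view the button is at about (284,210), the paddle at about (327,183), the beaker at (371,184), the flask at (237,190) and the vial at about (322,235).

```bash
cat > h.py <<'E'
import numpy as np, cv2
from bench import *
from scipy.spatial.transform import Rotation as Ro
def cam(n,s=None):
    p=camera_params(n);K=np.array([[p['fx'],0,p['cx']],[0,p['fy'],p['cy']],[0,0,1.]]);D=np.array(p['D'])
    if n=="wrist":
        T=np.array(p['tool_from_camera']);W=np.eye(4);W[:3,:3]=Ro.from_euler('xyz',s['tcp_rot'],degrees=True).as_matrix();W[:3,3]=s['tool_pos']
        M=np.linalg.inv(W@T);return K,D,M[:3,:3],M[:3,3]
    return K,D,np.array(p['R']),np.array(p['t'])
def plane(c,uv,z):
    K,D,R,t=c;u=cv2.undistortPoints(np.array(uv,float).reshape(-1,1,2),K,D).reshape(-1,2)
    d=np.c_[u,np.ones(len(u))]@R;o=-R.T@t
    return o+d*((z-o[2])/d[:,2])[:,None]
def proj(c,X):
    K,D,R,t=c;return cv2.projectPoints(np.array(X,float).reshape(-1,1,3),cv2.Rodrigues(R)[0],t,K,D)[0].reshape(-1,2)
E
python3 - <<'E'
from h import *
c=cam("top")
a=cv2.imread("pics/top0.png")
g=cv2.cvtColor(a,cv2.COLOR_BGR2GRAY)
cv2.imwrite("pics/c1.png",cv2.resize(a[150:250,220:400],None,fx=4.4,fy=4.4,interpolation=cv2.INTER_CUBIC))
print(plane(c,[(284,210)],78),plane(c,[(327,179)],102),plane(c,[(283,188),(338,184)],56))
m=((g>60)*255).astype(np.uint8);m[:160]=0;m[225:]=0;m[:,:262]=0;m[:,357:]=0
cs=max(cv2.findContours(m,0,2)[0],key=cv2.contourArea);r=cv2.minAreaRect(cs);print(r,cv2.boxPoints(r))
print(plane(c,cv2.boxPoints(r),56))
E
```

```text
[[498.29251036   4.45314616  78.        ]] [[ 577.07874442 -110.68676114  102.        ]] [[ 561.83489983    4.31437527   56.        ]
 [ 571.05465042 -149.36890597   56.        ]]
((307.6177062988281, 194.75083923339844), (47.671226501464844, 90.78565216064453), 83.2901611328125) [[259.75082 176.38225]
 [349.91464 165.77473]
 [355.4846  213.11943]
 [265.32077 223.72694]]
[[ 595.45929735   68.28562565   56.        ]
 [ 622.5781834  -185.48231092   56.        ]
 [ 488.96795444 -194.20378515   56.        ]
 [ 463.673098     54.9081707    56.        ]]
```

View pics/c1.png

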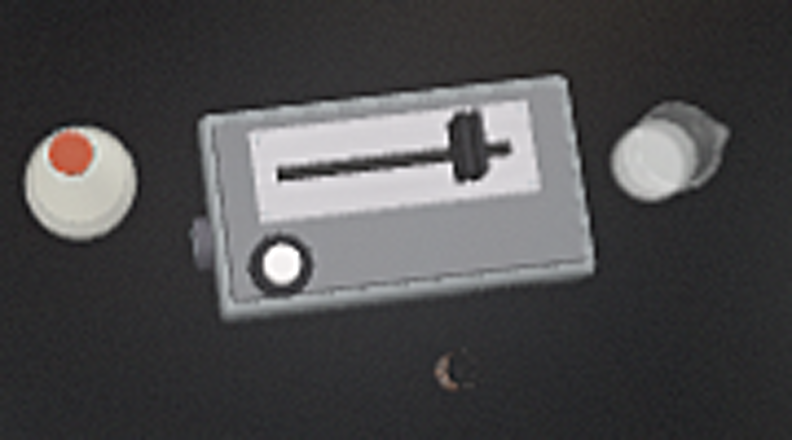

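The crop shows the slot ends at (278,174) and (511,148), the button at (281,263), and the paddle top at about (467,140) over a foot at about (470,155).

Run:
```python
from h import *
c=cam("top");f=lambda p:(np.array(p,float)+.5)/4.4-.5+[220,150]
S=plane(c,[f((278,174)),f((511,148))],56);B=plane(c,[f((281,263))],78)
C=plane(c,[f(p) for p in((203,118),(565,78),(592,265),(236,302))],56)
print(S,B,C)
for a,b in((S[1],S[0]),(C[1],C[0]),(C[2],C[3])):
    d=a-b;d=-d;print('yaw',np.degrees(np.arctan2(-d[0],d[1])) , np.linalg.norm(d))
P=plane(c,[f((467,140)),f((460,112)),f((465,182))],102);print(P)
print('beaker',plane(c,[f((655,160))],0),'vial',plane(c,[f((455,370))],60),'flask',plane(c,[f((80,190))],0))
# rack top point
print('rack',plane(c,[(310,150),(395,145)],0))
```

```text
[[ 558.58983535    4.95735238   56.        ]
 [ 573.25732389 -143.15919203   56.        ]] [[499.97042152   5.82150348  78.        ]] [[ 595.09912029   51.59485087   56.        ]
 [ 618.14253934 -179.89482636   56.        ]
 [ 498.1004532  -190.9827314    56.        ]
 [ 478.3255664    32.96410569   56.        ]]
yaw 5.655372429534068 148.84100896197683
yaw 5.6847263808381925 232.63376759581786
yaw 5.046226526160815 224.8182198775415
[[ 570.53754866 -107.06812574  102.        ]
 [ 587.84879375 -103.51138197  102.        ]
 [ 544.83965016 -104.80610037  102.        ]]
beaker [[ 573.57698884 -251.30970362    0.        ]] vial [[ 433.87599837 -101.42497955   60.        ]] flask [[558.58732058 132.63496714   0.        ]]
rack [[ 684.30932508  -82.40547411    0.        ]
 [ 697.25641579 -339.36894801    0.        ]]
```

>>> servo_tool:
  motion:
    - [0,42.9,-25.8,0,0,0,-0.142]
    - [0,46,-19.5,0,0,0,-0.142]
    - [0,48.4,-12.7,0,0,0,-0.142]
    - [0,49.7,-5.7,0,0,0,-0.142]
    - [0,50,1.4,0,0,0,-0.142]
    - [0,49.3,8.4,0,0,0,-0.142]
    - [0,47.6,15.3,0,0,0,-0.142]
    - [0,45,21.9,0,0,0,-0.142]
    - [0,41.4,28,0,0,0,-0.142]
    - [0,37,33.7,0,0,0,-0.142]

```text
time: 1.1
tool_pos: [487.7, -220.5, 191.1]
tcp_rot: [-179.8, -0.4, 97.8]
ft_force: [-0.3, 0.1, -0.3]
finger_gap: 0.2
```

>>> servo_tool:
  motion:
    - [0,20,30,10,0,0,0.04]
    - [0,20,30,10,0,0,0]
    - [0,20,30,10,0,0,0]
    - [0,0,0,10,0,0,0]

```text
time: 1.5
tool_pos: [576.5, -141.1, 150.4]
tcp_rot: [-179.9, -0.4, 96.2]
ft_force: [-1.6, -0.8, 0.3]
finger_gap: 0.3
```

Run:
```python
from h import *
s=sense();w=snapshot("wrist");cv2.imwrite("pics/w1.png",w)
print(s['tool_pos'],s['tcp_rot'],s['ft_force'])
```

```text
[ 576.52511241 -141.10104909  150.43229823] [-179.92466907   -0.43917118   96.17622283] [-1.62790742 -0.75280068  0.320787  ]
```

View pics/w1.png

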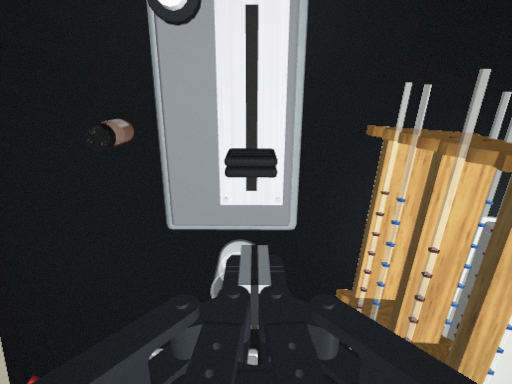

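The wrist view shows the paddle spanning (225..277, 148..178), the slot ends at (252,5) and (252,190), and the top face as the lower band at about row 169. The fingertip at (255,250) is clear behind the paddle. The vial is at (110,133) and the rack is to the right.

Run:
```python
from h import *
s=sense();c=cam("wrist",s)
print('top',plane(c,[(225,170),(251,170),(277,170),(251,162),(251,178)],102))
S=plane(c,[(251.5,5),(251.5,190)],56);print(S,np.degrees(np.arctan2(-(S[0]-S[1])[0],(S[0]-S[1])[1])))
print('corners',plane(c,[(167,228),(298,228)],56),'btn',plane(c,[(174,3)],78))
```

```text
top [[ 549.40008409 -115.9503579   102.        ]
 [ 568.67626957 -113.84584811  102.        ]
 [ 587.93321836 -111.74105188  102.        ]
 [ 568.04510183 -107.81422917  102.        ]
 [ 569.31815121 -119.98010186  102.        ]]
[[ 556.02954273    3.97461546   56.        ]
 [ 571.56938812 -143.75120331   56.        ]] 6.005077540802296
corners [[ 494.98459955 -190.56305922   56.        ]
 [ 619.7563119  -176.76976698   56.        ]] btn [[502.48801597  -5.63654496  78.        ]]
```

>>> servo_tool:
  motion:
    - [0,-6,-5,10,0,0,0]
    - [0,-2,0,20,0,0,0]
    - [0,0,0,20,0,0,0]
    - [0,0,0,15,0,0,0]
    - [0,0,0,5,0,0,0]
    - [0,0,0,0,0,0,0]

```text
time: 2.15
tool_pos: [564.2, -155.8, 73.4]
tcp_rot: [-179.5, -0.4, 95.9]
ft_force: [0.1, -0.7, 0.4]
finger_gap: -0.2
```

>>> servo_tool:
  motion:
    - [0,5,7,-5,0,0,0]
    - [0,0,0,0,0,0,0]
    - [0,0,0,0,0,0,0]

```text
time: 2.45
tool_pos: [572.4, -150.8, 81.4]
tcp_rot: [-179.7, -0.4, 95.8]
ft_force: [0.5, 1.1, 0.0]
finger_gap: -0.5
```

>>> servo_tool:
  motion:
    - [0,2,0,0,0,0,0]
    - [0,2,0,0,0,0,0]
    - [0,2,0,0,0,0,0]
    - [0,2,0,0,0,0,0]
    - [0,2,0,0,0,0,0]
    - [0,2,0,0,0,0,0]

```text
time: 3.05
tool_pos: [572.5, -137.9, 83.4]
tcp_rot: [-179.8, -0.3, 95.9]
ft_force: [-0.5, -0.5, -0.6]
finger_gap: -0.0
```

>>> servo_tool:
  motion:
    - [0,2,-1,1,0,0,0]
    - [0,2,0,1,0,0,0]
    - [0,2,0,0,0,0,0]
    - [0,1,0,0,0,0,0]
    - [0,1,0,0,0,0,0]

```text
time: 3.55
tool_pos: [570.1, -129.0, 80.9]
tcp_rot: [-179.8, -0.3, 95.9]
ft_force: [0.6, 0.2, 1.0]
finger_gap: -0.1
```

```bash
cat > trk.py <<'E'
from h import *
yh=np.array([-.1022,.9948,0]);xh=np.array([.9948,.1022,0]);O=np.array([571.5,-143.75,0]) # O: -y slot end
def track(img,s):
    g=cv2.cvtColor(img,cv2.COLOR_BGR2GRAY).astype(np.float32);c=cam("wrist",s);l=np.arange(5,150,.25);out=[]
    for dx in(-16,-13,-10,10,13,16):
        P=O+l[:,None]*yh+dx*xh+[0,0,62];uv=proj(c,P).astype(np.float32)
        v=cv2.remap(g,uv[:,:1].copy(),uv[:,1:].copy(),1).ravel()
        k=np.where(v<110)[0];out.append(float(l[k[-1]]) if len(k) else -1)
    return out
if __name__=="__main__":
    import sys
    s=sense();w=snapshot("wrist");cv2.imwrite(f"pics/{sys.argv[1]}.png",w)
    o=track(w,s);tip=(s['tool_pos']-O)@yh
    print('face+y',o,'med',np.median(o),'tip',round(tip,1),'z',s['tool_pos'][2],'F',s['ft_force'],'Fy',s['ft_force']@yh)
E
python3 trk.py w2; python3 -c "
from trk import *
s=dict(tool_pos=np.array([576.525,-141.101,150.432]),tcp_rot=np.array([-179.925,-.439,96.176]));print(track(cv2.imread('pics/w1.png'),s))"
```

```text
face+y [149.75, 149.75, 149.75, 149.75, 149.75, 149.75] med 149.75 tip 14.8 z 80.87963464964857 F [0.56565778 0.19547647 0.95452562] Fy 0.13664976986094934
[39.0, 39.5, 39.5, 39.25, 39.25, 39.25]
```

View pics/w2.png

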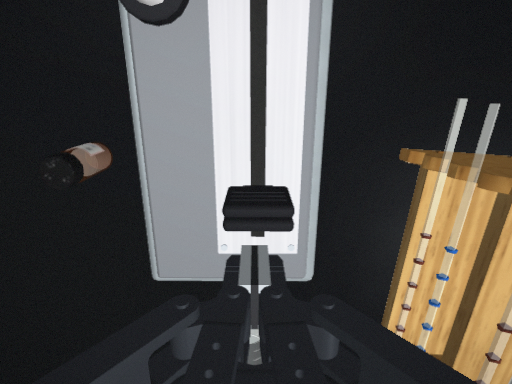

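The paddle spans (223..293, 186..231). The fingertip at (255,246) is still a few millimetres behind it and centred to within about 3 mm. I'll fix the tracker's image border.

```bash
sed -i 's/k=np.where(v<110)/k=np.where((v<110)\&(uv[:,1]>2))/' trk.py; python3 trk.py w3
```

```text
face+y [38.75, 39.0, 39.0, 39.5, 39.0, 39.0] med 39.0 tip 15.0 z 80.86533348316098 F [-0.57574331  0.60666512 -0.37061067] Fy 0.6623514257062806
```

>>> servo_tool:
  motion:
    - [0,1,0,0,0,0,0]
    - [0,1,0,0,0,0,0]
    - [0,1,0,0,0,0,0]
    - [0,1,0,0,0,0,0]
    - [0,1,0,0,0,0,0]

```text
time: 4.15
tool_pos: [569.7, -123.9, 81.0]
tcp_rot: [-179.8, -0.3, 95.9]
ft_force: [0.9, -0.4, -0.6]
finger_gap: -0.1
```

```bash
python3 trk.py w4
```

```text
face+y [38.75, 39.0, 39.0, 39.75, 39.0, 39.0] med 39.0 tip 19.9 z 81.04643624511026 F [ 0.8521527  -0.4448695  -0.56822043] Fy -0.5296461865707476
```

>>> servo_tool:
  motion:
    - [0,1,0,0,0,0,0]
    - [0,1,0,0,0,0,0]
    - [0,1,0,0,0,0,0]
    - [0,1,0,0,0,0,0]
    - [0,1,0,0,0,0,0]
    - [0,1,0,0,0,0,0]

```text
time: 4.8
tool_pos: [569.0, -117.3, 81.1]
tcp_rot: [-179.8, -0.3, 95.9]
ft_force: [-0.2, 0.1, -0.4]
finger_gap: -0.2
```

```bash
python3 trk.py w5
```

```text
face+y [38.25, 38.75, 38.75, 39.75, 38.75, 38.75] med 38.75 tip 26.5 z 81.06458280829185 F [-0.22765351  0.05774972 -0.44599612] Fy 0.08071561139035495
```

View pics/w5.png

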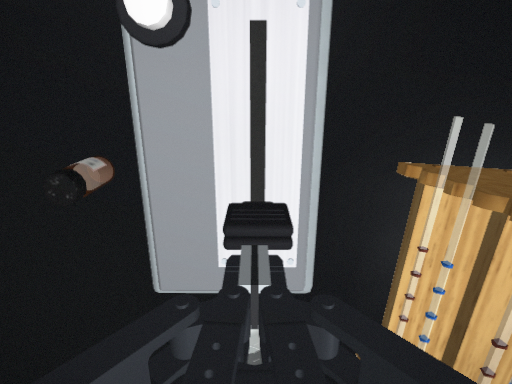

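The paddle now spans rows 203–248 and the fingertip's end, at row 246, is about to touch it.

Run:
```python
from trk import *
s=sense();c=cam("wrist",s)
for p,z in (((257,248),102),((257,233),102),((257,203),62),((254,246),81),((254,246),90)): print(p,z,(plane(c,[p],z)[0]-O)@yh,(plane(c,[p],z)[0]-O)@xh)
print(proj(c,[s['tool_pos']]))
```

```text
(257, 248) 102 26.085109431888654 2.12458223973946
(257, 233) 102 35.50427894862055 2.0916051518261702
(257, 203) 62 38.84102441809458 2.2836975348028727
(254, 246) 81 16.239198380892027 0.3307621836492001
(254, 246) 90 21.00358472896309 0.3659697915488588
[[253.8936097 231.2987609]]
```

>>> servo_tool:
  motion:
    - [0,1,0,0,0,0,0]
    - [0,1,0,0,0,0,0]
    - [0,1,0,0,0,0,0]
    - [0,1,0,0,0,0,0]
    - [0,1,0,0,0,0,0]
    - [0,1,0,0,0,0,0]

```text
time: 5.45
tool_pos: [568.4, -110.8, 81.1]
tcp_rot: [-179.8, -0.3, 95.9]
ft_force: [0.2, -0.2, 0.4]
finger_gap: -0.1
```

```bash
python3 trk.py w6
```

```text
face+y [38.5, 38.75, 38.75, 40.0, 38.75, 38.75] med 38.75 tip 33.1 z 81.13022623393722 F [ 0.18571549 -0.235059    0.38412312] Fy -0.25281682105007236
```

Run:
```python
from h import *
a=snapshot("scene");w=cv2.imread("pics/w6.png")
x=cv2.resize(a[90:230,220:360],(560,560),interpolation=cv2.INTER_CUBIC)
y=cv2.resize(w[150:300,200:310],None,fx=2,fy=2);y=cv2.copyMakeBorder(y,0,260,0,0,0)
cv2.imwrite("pics/c2.png",np.hstack([x,y]))
```

```text
(no output)
```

View pics/c2.png

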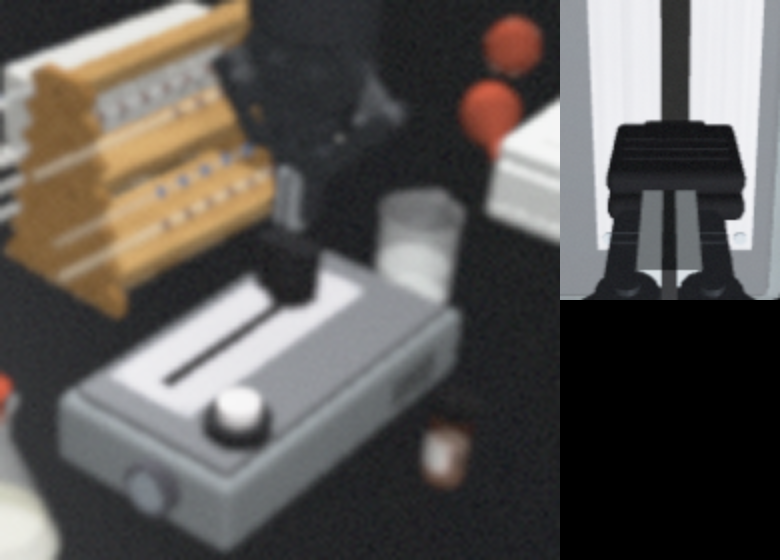

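The finger appears to be in front of the paddle, not behind it. I'll check the real fingertip height against the TCP's projection.

Run:
```python
from trk import *
s=sense();c=cam("scene");f=lambda p:(p-[220,90])*4
for dz in(0,10,20,30): print(dz,f(proj(c,[s['tool_pos']+[0,0,dz]])))
L=lambda l,x,z:O+l*yh+x*xh+[0,0,z]
print('paddle top -y edge/ctr/+y',f(proj(c,[L(23,-20,102),L(23,20,102),L(39,-20,102),L(39,20,102)])))
print('slot ends',f(proj(c,[L(0,0,56),L(148.5,0,56)])))
w=cam("wrist",s);print('wrist paddle top corners',(proj(w,[L(23,-20,102),L(23,20,102),L(39,20,102)])-[200,150])*2)
g=cv2.imread("pics/w6.png");print(s['joint_pos'])
```

```text
0 [[287.48567097 269.96287497]]
10 [[288.78072874 256.13678688]]
20 [[290.09353896 242.13017089]]
30 [[291.42449337 227.93919261]]
paddle top -y edge/ctr/+y [[327.20650353 246.24579905]
 [274.33213485 223.17577319]
 [311.7277361  256.57851122]
 [258.65254156 233.0507056 ]]
slot ends [[315.63793263 282.78131173]
 [166.49680899 385.1810711 ]]
wrist paddle top corners [[ 37.71027755 225.34221596]
 [175.4881972  225.67833822]
 [177.52729496 175.88609943]]
[-16.23911722   9.32242607  95.58803609   0.22161732  75.38789269
 -22.18509282]
```

In the wrist view the fingers end higher up than the TCP, and they hide the paddle's top. There is also no contact force. So the fingers seem to be passing above the paddle. I'll back off and touch down gently on the box top behind the paddle to measure where the tip really is.

>>> servo_tool:
  motion:
    - [0,-8,0,0,0,0,0]
    - [0,-8,0,0,0,0,0]
    - [0,-8,0,0,0,0,0]
    - [0,-5,1,0,0,0,0]
    - [0,0,0,0,0,0,0]
    - [0,0,0,0,0,0,0]

```text
time: 6.15
tool_pos: [572.7, -143.2, 80.9]
tcp_rot: [-179.8, -0.3, 95.8]
ft_force: [-0.8, 0.8, 0.0]
finger_gap: 0.2
```

Run:
```python
from trk import *
s=sense();print(s['tool_pos'],(s['tool_pos']-O)@yh,(s['tool_pos']-O)@xh,s['ft_force'])
a=snapshot("scene");f=lambda p:(p-[260,100])*6
cv2.imwrite("pics/c3.png",cv2.resize(a[100:190,260:350],(540,540),interpolation=cv2.INTER_CUBIC))
for dz in(0,10,20,30,40): print(dz,f(proj(cam("scene"),[s['tool_pos']+[0,0,dz]])))
```

```text
[ 572.69498358 -143.20471904   80.92588857] 0.42031817932177745 1.244497377742373 [-0.8236912   0.78240401  0.00647432]
0 [[235.82934938 313.48788902]]
10 [[238.01559526 292.98201449]]
20 [[240.2313326  272.21338798]]
30 [[242.47720168 251.17652798]]
40 [[244.7538622  229.86579043]]
```

View pics/c3.png

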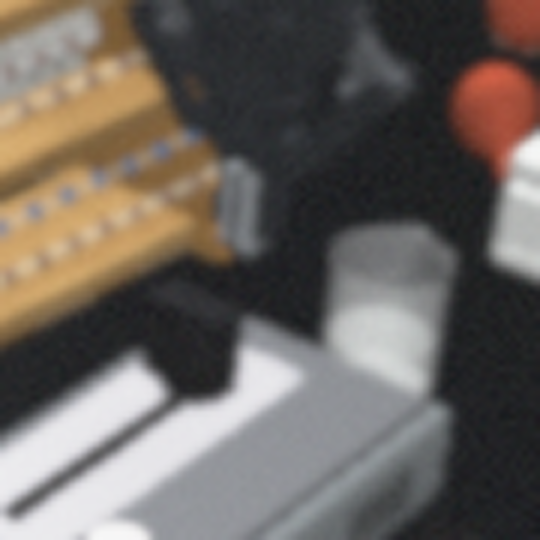

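The finger ends at (245,250), about 28 mm above the reported TCP. I'll descend by that much so the real tip sits at about z = 80.

>>> servo_tool:
  motion:
    - [0,0,-1,5,0,0,0]
    - [0,0,0,5,0,0,0]
    - [0,0,0,5,0,0,0]
    - [0,0,0,4,0,0,0]
    - [0,0,0,3,0,0,0]
    - [0,0,0,0,0,0,0]

```text
time: 6.8
tool_pos: [570.8, -141.9, 56.1]
tcp_rot: [-179.7, -0.3, 95.9]
ft_force: [-0.4, -0.7, 0.9]
finger_gap: -0.1
```

>>> servo_tool:
  motion:
    - [0,0,0,2,0,0,0]
    - [0,1,0,0,0,0,0]
    - [0,1,0,0,0,0,0]
    - [0,1,0,0,0,0,0]
    - [0,1,0,0,0,0,0]
    - [0,1,0,0,0,0,0]
    - [0,1,0,0,0,0,0]

```text
time: 7.5
tool_pos: [570.8, -135.6, 54.8]
tcp_rot: [-179.8, -0.3, 95.9]
ft_force: [-0.4, 0.7, -0.5]
finger_gap: -0.1
```

```bash
python3 trk.py w7
```

```text
face+y [38.75, 39.0, 39.0, 39.75, 39.0, 39.0] med 39.0 tip 8.2 z 54.792591253068245 F [-0.41179314  0.72574733 -0.52920189] Fy 0.7640586980707471
```

>>> servo_tool:
  motion:
    - [0,1,0,0,0,0,0]
    - [0,1,0,0,0,0,0]
    - [0,1,0,0,0,0,0]
    - [0,1,0,0,0,0,0]
    - [0,1,0,0,0,0,0]
    - [0,1,0,0,0,0,0]
    - [0,1,0,0,0,0,0]

```text
time: 8.25
tool_pos: [570.0, -128.1, 54.8]
tcp_rot: [-179.8, -0.3, 95.9]
ft_force: [-0.7, -0.8, -0.6]
finger_gap: 0.1
```

```bash
python3 trk.py w8
```

```text
face+y [41.0, 41.25, 41.25, 42.25, 41.5, 41.25] med 41.25 tip 15.7 z 54.83932836939679 F [-0.71163755 -0.82228533 -0.56081429] Fy -0.7452800924936258
```

The paddle is moving. Contact comes with the TCP about 10 mm behind its face.

>>> servo_tool:
  motion:
    - [0,1,0,0,0,0,0]
    - [0,1,0,0,0,0,0]
    - [0,1,0,0,0,0,0]
    - [0,1,0,0,0,0,0]
    - [0,1,0,0,0,0,0]

```text
time: 8.8
tool_pos: [569.5, -122.7, 54.9]
tcp_rot: [-179.8, -0.3, 95.9]
ft_force: [0.8, -0.5, -0.3]
finger_gap: -0.2
```

```bash
python3 trk.py w9
```

```text
face+y [46.5, 46.75, 46.75, 47.5, 47.0, 46.75] med 46.75 tip 21.1 z 54.896298377683905 F [ 0.76336288 -0.48677928 -0.31898599] Fy -0.5622637104424302
```

>>> servo_tool:
  motion:
    - [0,1,0,0,0,0,0]
    - [0,1,0,0,0,0,0]
    - [0,1,0,0,0,0,0]
    - [0,1,0,0,0,0,0]

```text
time: 9.25
tool_pos: [569.3, -120.4, 55.0]
tcp_rot: [-179.8, -0.1, 95.9]
ft_force: [1.4, -5.1, -1.4]
finger_gap: -0.3
```

```bash
python3 trk.py w10
```

```text
face+y [48.5, 49.0, 49.0, 50.0, 49.0, 49.0] med 49.0 tip 23.4 z 55.013552221622135 F [ 1.444242   -5.1350034  -1.38493683] Fy -5.255902919196245
```

First hump: about 5 N. Continuing.

>>> servo_tool:
  motion:
    - [0,1,0,0,0,0,0]
    - [0,1,0,0,0,0,0]
    - [0,1,0,0,0,0,0]

```text
time: 9.6
tool_pos: [569.2, -119.2, 55.1]
tcp_rot: [-179.9, 0.1, 95.8]
ft_force: [0.8, -5.7, -1.8]
finger_gap: 0.1
```

```bash
python3 trk.py w11
```

```text
face+y [50.0, 50.25, 50.25, 51.25, 50.5, 50.25] med 50.25 tip 24.7 z 55.06454667804726 F [ 0.78794538 -5.73832538 -1.83471719] Fy -5.789014108572716
```

>>> servo_tool:
  motion:
    - [0,1,0,0,0,0,0]
    - [0,1,0,0,0,0,0]
    - [0,1,0,0,0,0,0]

```text
time: 9.95
tool_pos: [569.0, -117.9, 55.1]
tcp_rot: [-179.9, 0.2, 95.8]
ft_force: [0.6, -5.0, -1.5]
finger_gap: -0.6
```

```bash
python3 trk.py w12
```

```text
face+y [51.5, 51.75, 51.75, 52.5, 51.75, 51.5] med 51.75 tip 25.9 z 55.07055229785496 F [ 0.61242095 -5.01931492 -1.53485149] Fy -5.055803908298152
```

>>> servo_tool:
  motion:
    - [0,1,0,0,0,0,0]
    - [0,1,0,0,0,0,0]
    - [0,1,0,0,0,0,0]

```text
time: 10.3
tool_pos: [568.9, -116.7, 55.1]
tcp_rot: [-179.9, 0.4, 95.7]
ft_force: [0.8, -6.0, -2.0]
finger_gap: -0.1
```

```bash
python3 trk.py w13
```

```text
face+y [52.75, 53.0, 53.0, 54.0, 53.25, 53.0] med 53.0 tip 27.2 z 55.11236193637296 F [ 0.76344559 -6.01897707 -2.00426054] Fy -6.065702527326372
```

>>> servo_tool:
  motion:
    - [0,1,0,0,0,0,0]
    - [0,1,0,0,0,0,0]
    - [0,1,0,0,0,0,0]

```text
time: 10.65
tool_pos: [568.7, -114.7, 55.1]
tcp_rot: [-179.9, 0.5, 95.7]
ft_force: [0.8, -2.4, -0.2]
finger_gap: 0.0
```

```bash
python3 trk.py w14
```

```text
face+y [55.0, 55.25, 55.25, 56.25, 55.25, 55.25] med 55.25 tip 29.2 z 55.095799712779375 F [ 0.82283989 -2.38684774 -0.22940938] Fy -2.4585303729732355
```

>>> servo_tool:
  motion:
    - [0,0.8,0,0,0,0,0]
    - [0,0.8,0,0,0,0,0]

```text
time: 10.9
tool_pos: [568.4, -111.9, 55.1]
tcp_rot: [-179.9, 0.4, 95.7]
ft_force: [-0.3, 0.6, 1.5]
finger_gap: -0.1
```

```bash
python3 trk.py w15
```

```text
face+y [58.25, 58.5, 58.5, 59.5, 58.75, 58.75] med 58.625 tip 32.0 z 55.0772080967909 F [-0.28925572  0.60310824  1.47042077] Fy 0.6295340079623519
```

>>> servo_tool:
  motion:
    - [0,0,0,0,0,0,0]
    - [0,0,0,0,0,0,0]

```text
time: 11.15
tool_pos: [568.3, -110.8, 55.0]
tcp_rot: [-179.9, 0.3, 95.7]
ft_force: [-0.4, 0.4, -0.1]
finger_gap: 0.0
```

```bash
python3 trk.py w16
```

```text
face+y [65.0, 65.5, 65.5, 66.25, 65.5, 65.5] med 65.5 tip 33.1 z 55.0302036854806 F [-0.43822324  0.41446294 -0.09336423] Fy 0.4570941529572635
```

Click 1: face at 65.5, so q = face − 22.5. The second and third notches are at face 83.5 and 101.5.

>>> servo_tool:
  motion:
    - [0,1,0,0,0,0,0]
    - [0,1,0,0,0,0,0]
    - [0,1,0,0,0,0,0]
    - [0,1,0,0,0,0,0]
    - [0,1,0,0,0,0,0]
    - [0,1,0,0,0,0,0]
    - [0,1,0,0,0,0,0]
    - [0,1,0,0,0,0,0]
    - [0,1,0,0,0,0,0]
    - [0,1,0,0,0,0,0]

```text
time: 12.2
tool_pos: [567.4, -102.8, 55.1]
tcp_rot: [-179.9, 0.5, 95.7]
ft_force: [0.9, -4.9, -1.5]
finger_gap: 0.0
```

```bash
python3 trk.py w17
```

```text
face+y [66.75, 67.25, 67.25, 68.0, 67.25, 67.25] med 67.25 tip 41.2 z 55.07362175551191 F [ 0.87142918 -4.92421162 -1.54696236] Fy -4.987665781412328
```

>>> servo_tool:
  motion:
    - [0,1,0,0,0,0,0]
    - [0,1,0,0,0,0,0]
    - [0,1,0,0,0,0,0]
    - [0,1,0,0,0,0,0]
    - [0,1,0,0,0,0,0]

```text
time: 12.75
tool_pos: [567.3, -101.0, 55.2]
tcp_rot: [-180.0, 0.8, 95.6]
ft_force: [1.1, -6.1, -2.0]
finger_gap: 0.2
```

```bash
python3 trk.py w18
```

```text
face+y [68.75, 69.25, 69.25, 70.0, 69.25, 69.25] med 69.25 tip 43.0 z 55.158735468130295 F [ 1.12668613 -6.05364066 -2.02570459] Fy -6.137309054348199
```

>>> servo_tool:
  motion:
    - [0,1,0,0,0,0,0]
    - [0,1,0,0,0,0,0]
    - [0,1,0,0,0,0,0]
    - [0,1,0,0,0,0,0]
    - [0,1,0,0,0,0,0]
    - [0,1,0,0,0,0,0]

```text
time: 13.4
tool_pos: [567.1, -99.0, 55.2]
tcp_rot: [-180.0, 1.2, 95.5]
ft_force: [0.5, -5.3, -2.2]
finger_gap: 0.4
```

```bash
python3 trk.py w19
```

```text
face+y [71.0, 71.5, 71.5, 72.5, 71.5, 71.5] med 71.5 tip 45.0 z 55.20230380637692 F [ 0.53081486 -5.25067034 -2.18625374] Fy -5.2776161350680795
```

>>> servo_tool:
  motion:
    - [0,1,0,0,0,0,0]
    - [0,1,0,0,0,0,0]
    - [0,1,0,0,0,0,0]

```text
time: 13.75
tool_pos: [566.8, -96.0, 55.2]
tcp_rot: [180.0, 1.2, 95.4]
ft_force: [-0.3, -1.9, -0.1]
finger_gap: -0.2
```

```bash
python3 trk.py w20
```

```text
face+y [74.25, 74.75, 74.5, 75.5, 74.75, 74.5] med 74.625 tip 48.0 z 55.181962874570026 F [-0.32805125 -1.87533747 -0.08328206] Fy -1.8320588773374584
```

At the hump's top; a slow nudge over it.

>>> servo_tool:
  motion:
    - [0,0.6,0,0,0,0,0]
    - [0,0.4,0,0,0,0,0]
    - [0,0,0,0,0,0,0]
    - [0,0,0,0,0,0,0]

```text
time: 14.2
tool_pos: [566.4, -92.4, 55.0]
tcp_rot: [-180.0, 1.0, 95.5]
ft_force: [-0.5, 0.2, 0.3]
finger_gap: -0.1
```

```bash
python3 trk.py w21
```

```text
face+y [83.0, 83.5, 83.5, 84.25, 83.5, 83.5] med 83.5 tip 51.6 z 54.99150431328598 F [-0.45684006  0.24944955  0.27927867] Fy 0.2948414699845161
```

Click 2: face at 83.5, as predicted. Now the third.

>>> servo_tool:
  motion:
    - [0,0,0,0,0,0.017,0]
    - [0,1,0,0,0,0,0]
    - [0,1,0,0,0,0,0]
    - [0,1,0,0,0,0,0]
    - [0,1,0,0,0,0,0]
    - [0,1,0,0,0,0,0]
    - [0,1,0,0,0,0,0]
    - [0,1,0,0,0,0,0]
    - [0,1,0,0,0,0,0]
    - [0,1,0,0,0,0,0]

```text
time: 15.25
tool_pos: [565.7, -84.8, 55.1]
tcp_rot: [-180.0, 0.1, 95.5]
ft_force: [0.8, -5.5, -1.1]
finger_gap: 0.3
```

```bash
python3 trk.py w22
```

```text
face+y [84.5, 85.0, 85.0, 85.75, 85.0, 85.0] med 85.0 tip 59.2 z 55.109780994903026 F [ 0.75203805 -5.46462389 -1.05082664] Fy -5.513066132826288
```

>>> servo_tool:
  motion:
    - [0,1,0,0,0,0,0]
    - [0,1,0,0,0,0,0]
    - [0,1,0,0,0,0,0]
    - [0,1,0,0,0,0,0]
    - [0,1,0,0,0,0,0]
    - [0,1,0,0,0,0,0]

```text
time: 15.9
tool_pos: [565.4, -82.7, 55.2]
tcp_rot: [180.0, 0.5, 95.4]
ft_force: [-0.4, -5.4, -1.6]
finger_gap: -0.1
```

```bash
python3 trk.py w23
```

```text
face+y [87.0, 87.5, 87.25, 88.25, 87.5, 87.25] med 87.375 tip 61.4 z 55.18652312397979 F [-0.36727732 -5.35215787 -1.63275358] Fy -5.286790906160232
```

>>> servo_tool:
  motion:
    - [0,1,0,0,0,0,0]
    - [0,1,0,0,0,0,0]
    - [0,1,0,0,0,0,0]
    - [0,1,0,0,0,0,0]
    - [0,1,0,0,0,0,0]
    - [0,1,0,0,0,0,0]

```text
time: 16.55
tool_pos: [565.2, -80.6, 55.2]
tcp_rot: [179.9, 0.8, 95.3]
ft_force: [0.5, -5.6, -0.5]
finger_gap: 0.1
```

```bash
python3 trk.py w24
```

```text
face+y [89.25, 89.75, 89.75, 90.5, 89.5, 89.75] med 89.75 tip 63.4 z 55.241132662604215 F [ 0.51104962 -5.64704976 -0.53177011] Fy -5.669914374167149
```

>>> servo_tool:
  motion:
    - [0,1,0,0,0,0,0]
    - [0,1,0,0,0,0,0]

```text
time: 16.8
tool_pos: [565.0, -78.8, 55.2]
tcp_rot: [179.9, 0.8, 95.3]
ft_force: [0.7, -3.0, -0.8]
finger_gap: -0.0
```

```bash
python3 trk.py w25
```

```text
face+y [91.25, 91.5, 91.5, 92.5, 91.75, 91.5] med 91.5 tip 65.3 z 55.22704268051039 F [ 0.72421325 -2.9731904  -0.78009344] Fy -3.031744406119714
```

>>> servo_tool:
  motion:
    - [0,0.7,0,0,0,0,0]
    - [0,0.5,0,0,0,0,0]
    - [0,0,0,0,0,0,0]
    - [0,0,0,0,0,0,0]

```text
time: 17.25
tool_pos: [564.7, -75.1, 55.1]
tcp_rot: [180.0, 0.7, 95.3]
ft_force: [0.3, 0.8, -0.3]
finger_gap: 0.1
```

```bash
python3 trk.py w26
```

```text
face+y [101.25, 101.5, 101.5, 102.25, 101.5, 101.5] med 101.5 tip 69.0 z 55.105675024517986 F [ 0.30578489  0.82404626 -0.25967111] Fy 0.7885100067088762
```

Click 3: face at 101.5. I'll back off, rise, and go over to the button.

>>> servo_tool:
  motion:
    - [0,-8,0,0,0,0.01,0]
    - [0,-6,0,0,0,0,0]
    - [0,0,0,-20,0,0,0]
    - [0,0,0,-25,0,0,0]
    - [0,0,0,-25,0,0,0]
    - [0,15,-28,0,0,0,0]
    - [0,30,-28,0,0,0,0]
    - [0,25,0,0,0,0,0]
    - [0,0,0,0,0,0,0]
    - [0,0,0,0,0,0,0]

```text
time: 18.3
tool_pos: [502.1, -29.7, 128.0]
tcp_rot: [179.9, 0.0, 95.0]
ft_force: [0.0, 0.4, -0.1]
finger_gap: -0.0
```

```bash
cat > btn.py <<'E'
from trk import *
import sys
s=sense();w=snapshot("wrist");cv2.imwrite(f"pics/{sys.argv[1]}.png",w)
print(s['tool_pos'],s['tcp_rot'],s['ft_force'])
c=cam("wrist",s);pr=proj(c,[[500,5.8,78]])[0];print('pred px',pr)
m=cv2.inRange(w,(185,185,185),(255,255,255));n,_,st,ce=cv2.connectedComponentsWithStats(m)
for i in range(1,n):
    if st[i,4]>150: print(st[i],ce[i],plane(c,[ce[i]],78)[0])
E
python3 btn.py b1
```

```text
[502.12368588 -29.69435587 127.95375044] [1.79948012e+02 3.35915744e-02 9.50103032e+01] [ 0.00596637  0.37958541 -0.12886387]
pred px [255.21202853 159.24321388]
[ 302    0   84   47 2741] [345.86866107  18.92119664] [550.66224713 103.65868179  78.        ]
[ 288  143   76  159 6230] [318.53916533 201.2081862 ] [552.46058034 -23.17191995  78.        ]
[241 145  31  31 719] [255.7162726 160.0069541] [500.42796835   5.25369381  78.        ]
[  0 184  22  36 200] [ 14.02  203.455] [313.35589013 -46.02456486  78.        ]
[ 324  255   29   49 1097] [337.99361896 276.15314494] [579.78595794 -89.47156875  78.        ]
```

View pics/b1.png

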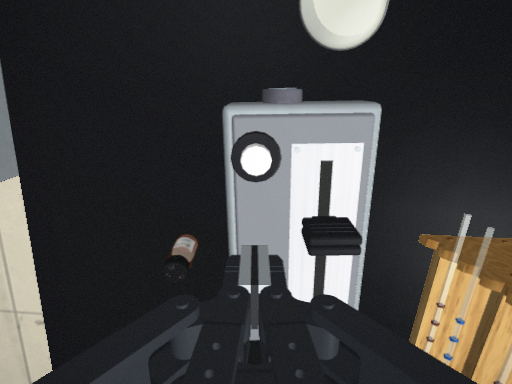

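The button's white top is at pixel (255.7,160), or world (500.4, 5.3), and the tool is centred on it sideways. The paddle rests at (331,236) and all three bystanders are undisturbed.

>>> servo_tool:
  motion:
    - [0,15,1,0,0,0,0]
    - [0,12,0,0,0,0,0]
    - [0,6,0,5,0,0,0]
    - [0,0,0,20,0,0,0]
    - [0,0,0,15,0,0,0]
    - [0,0,0,10,0,0,0]
    - [0,0,0,0,0,0,0]
    - [0,0,0,0,0,0,0]

```text
time: 19.15
tool_pos: [501.7, 4.9, 75.1]
tcp_rot: [180.0, 0.0, 94.9]
ft_force: [-0.2, -0.0, 0.6]
finger_gap: 0.1
```

>>> servo_tool:
  motion:
    - [0,0,1,6,0,0,0]
    - [0,0,0,5,0,0,0]
    - [0,0,0,3,0,0,0]
    - [0,0,0,2,0,0,0]
    - [0,0,0,1,0,0,0]
    - [0,0,0,1,0,0,0]

```text
time: 19.75
tool_pos: [504.5, 4.7, 57.7]
tcp_rot: [179.8, 0.1, 94.9]
ft_force: [0.1, 0.1, -0.1]
finger_gap: 0.2
```

>>> servo_tool:
  motion:
    - [0,0,0,1,0,0,0]
    - [0,0,0,1,0,0,0]
    - [0,0,0,1,0,0,0]

```text
time: 20.05
tool_pos: [504.8, 4.6, 54.8]
tcp_rot: [179.8, 0.1, 94.9]
ft_force: [0.0, 0.4, 0.3]
finger_gap: -0.2
```

>>> servo_tool:
  motion:
    - [0,0,0,1,0,0,0]
    - [0,0,0,1,0,0,0]
    - [0,0,0,1,0,0,0]

```text
time: 20.35
tool_pos: [504.9, 4.6, 51.7]
tcp_rot: [179.7, 0.1, 94.9]
ft_force: [-0.7, 0.1, 0.9]
finger_gap: -0.1
```

Drifted 4 mm sideways in x; correcting and continuing down slowly.

>>> servo_tool:
  motion:
    - [0,0,-3.5,0,0,0,0]
    - [0,0,0,0,0,0,0]
    - [0,0,0,1,0,0,0]
    - [0,0,0,1,0,0,0]

```text
time: 20.75
tool_pos: [501.0, 4.3, 49.5]
tcp_rot: [179.7, 0.1, 94.9]
ft_force: [-0.1, 0.0, 0.3]
finger_gap: -0.2
```

>>> servo_tool:
  motion:
    - [0,0,0,1,0,0,0]
    - [0,0,0,1,0,0,0]
    - [0,0,0,1,0,0,0]

```text
time: 21.05
tool_pos: [501.1, 4.3, 46.3]
tcp_rot: [179.7, 0.1, 94.9]
ft_force: [0.5, -0.3, -0.2]
finger_gap: 0.2
```

>>> servo_tool:
  motion:
    - [0,0,0,1,0,0,0]
    - [0,0,0,1,0,0,0]
    - [0,0,0,1,0,0,0]

```text
time: 21.35
tool_pos: [501.2, 4.3, 43.0]
tcp_rot: [179.7, 0.1, 94.9]
ft_force: [-1.3, -0.3, 1.6]
finger_gap: 0.3
```

>>> servo_tool:
  motion:
    - [0,0,0,1,0,0,0]
    - [0,0,0,1,0,0,0]
    - [0,0,0,1,0,0,0]

```text
time: 21.65
tool_pos: [501.1, 4.3, 40.1]
tcp_rot: [179.7, 0.1, 94.9]
ft_force: [-1.4, -0.4, 3.0]
finger_gap: -0.0
```

>>> servo_tool:
  motion:
    - [0,0,0,1,0,0,0]
    - [0,0,0,1,0,0,0]
    - [0,0,0,1,0,0,0]

```text
time: 21.95
tool_pos: [501.2, 4.3, 37.4]
tcp_rot: [179.7, 0.1, 94.9]
ft_force: [-5.4, 0.1, 12.8]
finger_gap: 0.4
```

>>> servo_tool:
  motion:
    - [0,0,0,1,0,0,0]
    - [0,0,0,1,0,0,0]
    - [0,0,0,1,0,0,0]

```text
time: 22.25
tool_pos: [501.3, 4.2, 37.4]
tcp_rot: [179.8, 0.1, 94.9]
ft_force: [-8.0, -0.1, 13.0]
finger_gap: 0.0
```

The button is bottomed: 6 mm of travel, force up from 3 to 13 N, and no further motion. Releasing and moving clear.

>>> servo_tool:
  motion:
    - [0,0,0,-2,0,0,0]
    - [0,0,0,-3,0,0,0]
    - [0,0,0,-10,0,0,0]
    - [0,0,0,-20,0,0,0]
    - [0,0,0,-30,0,0,0]
    - [0,-15,0,-30,0,0,0]
    - [0,-20,0,0,0,0,0]
    - [0,0,0,0,0,0,0]
    - [0,0,0,0,0,0,0]

```text
time: 23.15
tool_pos: [504.4, -31.1, 138.6]
tcp_rot: [179.7, 0.1, 95.0]
ft_force: [0.3, -0.2, -0.3]
finger_gap: -0.5
```

```bash
python3 btn.py b2; python3 trk.py b3
python3 - <<'E'
import cv2,numpy as np
from bench import snapshot
a=cv2.imread("pics/b2.png");t=snapshot("top");cv2.imwrite("pics/b4.png",np.hstack([cv2.resize(a[60:320,130:400],(400,385)),cv2.resize(t[150:250,220:400],(400,222))[:385] if 0 else cv2.copyMakeBorder(cv2.resize(t[150:250,220:400],(400,222)),0,163,0,0,0)]))
E
```

```text
[504.3888771  -31.08857557 138.58563818] [1.79666688e+02 1.20776424e-01 9.49589944e+01] [ 0.30329763 -0.21731892 -0.33420008]
pred px [251.99594612 154.22597272]
[ 297    0   81   47 2827] [337.19808985  18.89883268] [550.07978829 103.92871535  78.        ]
[227 107 117  38 347] [276.10086455 110.97982709] [515.15110198  39.81276026  78.        ]
[ 284  138   73  164 5972] [312.99179504 197.52762894] [552.76681795 -25.62757826  78.        ]
[238 141  30  29 676] [252.44378698 154.84319527] [500.38901157   5.34489728  78.        ]
[   0  175   40  104 2001] [ 15.94252874 220.8145927 ] [307.18551454 -67.30527314  78.        ]
[ 318  246   29   54 1243] [332.18825422 270.3539823 ] [580.19983164 -92.5156307   78.        ]
[432 255  15  39 160] [439.2375 273.325 ] [677.20482799 -87.72667187  78.        ]
face+y [100.25, 101.25, 101.25, 102.25, 101.25, 101.25] med 101.25 tip 119.0 z 138.24870707185454 F [ 0.37257105 -1.40939527  0.5525919 ] Fy -1.4401431788992576
```

View pics/b4.png

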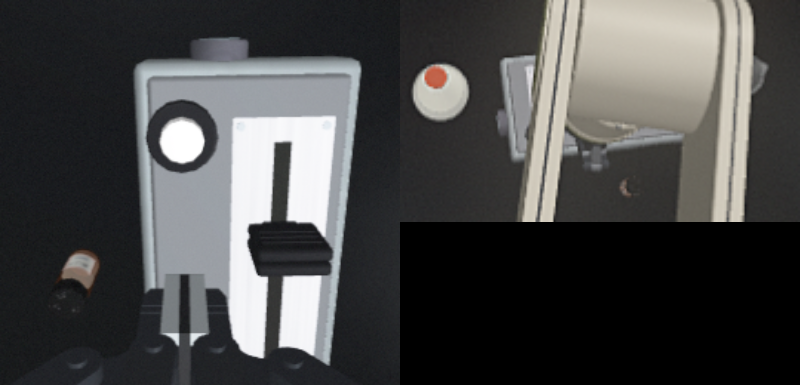

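The button is up at (182,139), the paddle is still in the third notch (face at 101.25), the flask and vial stand unmoved, and the tool is clear of everything.

```bash
python3 -c "
from bench import hand_in;print(hand_in())"
```

```text
the job is handed in; nothing more can be done
None
```

The paddle is resting in the third notch, and the button was pressed fully down and came back up. I handed the job in at about 23 s.

- **Paddle:** I pushed only on its -y face, with the fingers shut. It clicked three times, settling 18 mm apart each time (65.5, 83.5 and 101.5 mm on the wrist camera's scale), so it went no further than the third. Pushing took 5–6 N at each hump, dropping to about zero at each click.
- **Button:** It travelled about 6 mm and then stopped hard at 13 N. After I let go it sprang back up.
- **Last checks:** The paddle was still in the third notch (101.25 mm), the button was up, and the force on the tool was no more than the sensor noise. The flask and vial stood where they were. The beaker was mostly hidden behind the arm in the last top view; I saw its rim in place and felt no contact with it.
- **What disagreed:** The real fingertips end about 30 mm short of the reported TCP. My first approach therefore passed above the paddle without touching it. I saw this in the images, measured the gap in the scene view, and worked from that.

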